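# Make up two soil test kits

## Robot

A 6-joint arm with a two-finger parallel gripper is mounted at the origin on a cart in front of the work surface, level with it; the furniture and walls round the work are solid. World frame = base frame: x ahead of the robot, y to its left, z up, the work surface at z = 0. Lengths are in m, angles in rad, forces in N, time in s.
With the tool pointing down it reaches from about 0.35 to 0.775 m from the base axis. Payload 7.3 kg.
Tool frame: the origin (TCP) lies at the very end of the fingers, on their centre line; the grasp point (between the pads) lies 19 mm behind it; z points along the fingers, y is the line along which they close (so a half turn about z gives the same grasp; the last joint's range is limited). The gripper opens to 92 mm and grips with 3 to 60 N. Pads are 19 mm wide; open, the fingers measure 130 mm over their backs; the gripper's body (75 mm by 190 mm) begins 47 mm behind the grasp point.
Start: joints at [1.051, 0.342, 1.524, -0, 1.275, -0.146], TCP at [0.192, 0.489, 0.227] pointing down, gripper open.
Joint ranges: [-2.53, 2.53], [-0.77, 2.02], [0.04, 2.7], [-1, 4.14], [0.28, 2.66], [-3.11, 3.11]. Speed limits (rad/s): [2.57, 2.57, 3.14, 3.14, 3.14, 3.14].

## Interface

Orientations are given as [roll, pitch, yaw] about the fixed x, y, z axes, in that order (R = Rz(yaw) Ry(pitch) Rx(roll)).
In Python, from cell import robot gives the robot as it stands.
- The arm moves only by the tool apply_moves, never from a script. Its argument "rows" is a list of rows, each an object with "xyz": the shift along the tool's x, y, z in mm, a list of three; "turn": the turn about the tool's z in rad. A call has 1 to 10 rows; each row shifts and turns the commanded pose from where the row before left it, along the tool's axes as they then stand; what a row does not reach is not made up. A row lasts 1/8 s, in which the tool goes at most 62.5 mm and 10.7 degrees, less where a joint would pass 70% of its speed; a pose out of reach is approached as far as the arm can. A call with a gripper value outside its range is refused whole. "gripper" is the opening, from 0 (shut) to 1 (fully open), set as the call begins (left out, the last holds). The fingers move at their own pace and stop on an object; "newtons" is the grip in N (left out, the last holds). Time passes only in rows, so rows that do not move let the fingers close. It gives the time, the measured TCP pose, the force and the opening at its end, in the units of the state.
- robot.observe(): the state, without advancing time (a new reading comes with each control period).
- robot.read_camera(name): name is "side" or "top" or "wrist"; returns a dict with "frame" (480x640x3 uint8, blue, green, red), "mtx" (3x3 intrinsics, pixels), "R" (3x3) and "t" (3): a world point X has camera coordinates R X + t; the wrist camera has in their place "T_tool_cam" (4x4, takes a point from camera to tool coordinates, whose origin is the TCP and whose axes are the flange's). Camera axes: x right, y down, z forward; pixel columns grow to the right and rows downward; lengths in m; the calibration is good to about 2 mm. A picture is of the moment at which its call begins: read the wrist's pose just before it. There is no depth.
- robot.hand_in(): hands the job in, once; it reports no verdict.
The state is a dict: "time": time; "qpos": joint angles; "qvel": joint speeds; "joint_efforts": joint torques, N m; "tool_pos": TCP position; "tool_rot": TCP orientation; "contact_force": force on the tool from outside, world axes, zero at the start; "torque": the same for the moment, N m; "opening": finger opening in m.
Only numpy, scipy, OpenCV 4.12 (cv2) and the standard library are available. Lean on these libraries where they do the work, as an engineer would, in place of code of your own. Each camera call takes 0.05 s, during which the arm holds its last target. There are 200 camera calls.

## Task

Make up the two test kits in the trays. First deal the two porous stones, one flat and centred on the round pad of each tray (either stone may go to either tray), before any cap goes in. Then set the knobbed loading cap centred on the stone in the tray that holds the brass ring, and the plain top cap centred on the stone in the other tray; the lidded tin stands upright in that other tray's empty bay (at any time). Leave the brass ring, the timer and the wash bottle where they are.

Things in the scene. Friction and masses are not known exactly. Their poses are not given: they have to be found in the camera images.
- ring_tray: Tray with the brass ring in its plain bay: fixed grey plastic tray 128 (x) by 223 mm (y), rim and divider 10 mm high, floor 3 mm. Bays: one 120 x 120 mm with a round black pad in its middle, 58 mm wide, top 8 mm over the bench; one plain, 120 (x) by 90 mm, floor 3 mm over the bench, centre at y = -0.110 in the tray frame. Origin: under the pad's centre, at bench height.
- empty_tray: The other tray, alike but empty at the start: fixed grey plastic tray 128 (x) by 223 mm (y), rim and divider 10 mm high, floor 3 mm. Bays: one 120 x 120 mm with a round black pad in its middle, 58 mm wide, top 8 mm over the bench; one plain, 120 (x) by 90 mm, floor 3 mm over the bench, centre at y = -0.110 in the tray frame. Origin: under the pad's centre, at bench height.
- grey_stone: Porous stone, pale grey flat disc, 50 mm across, 10 mm thick, lying loose on the bench. Origin: centre of its underside; z up.
- brown_stone: Porous stone, brown flat disc, 50 mm across, 10 mm thick, lying loose on the bench. Origin: centre of its underside; z up.
- loading_cap: Steel loading cap, about 0.35 kg: round base 56 mm across, sloping up to 15 mm over its underside, with a round knob about 23 mm across on its centre, from 15 to 29 mm over the underside. Pinch the knob. Origin: centre of its underside; z up.
- top_cap: Plain top cap, about 0.3 kg: smooth light grey solid disc, 50 mm across, 22 mm high (twice as thick as a stone). Origin: centre of its underside; z up.
- tin: Lidded light-metal moisture tin, round, 56 mm across at its lid, 32 mm high; the lid is fixed. Origin: centre of its underside; z up.
- brass_ring: Brass sample ring, 69 mm outside, 20 mm high, standing loose in the plain bay of its tray; to be left alone. Origin: centre of its underside.
- timer: White timer with red buttons, 60 x 60 x 18 mm, loose, behind the trays; to be left alone. Origin: centre of its underside.
- wash_bottle: Plastic wash bottle with red cap and bent spout, 62 mm across (108 mm with spout), 184 mm high, loose, behind the trays; to be left alone. Origin: centre of its underside.
Things that resemble listed ones, but are neither listed nor needed, are in the scene too. What is shaped like the grey_stone but orange or pink is not meant.

How it is judged:
On the way, in this order (a step that is already met when the one before it is completed fails the run):
1. one porous stone lies centred on the pad of each tray, and no cap is yet in a tray (((horizontal distance between grey_stone and ring_tray below 0.012 m and z of grey_stone in the frame of ring_tray between 0.005 and 0.012 m and angle between each of grey_stone, brown_stone's own z axis and vertical below 0.12 rad and horizontal distance between brown_stone and empty_tray below 0.012 m and z of brown_stone in the frame of empty_tray between 0.005 and 0.012 m) or (horizontal distance between brown_stone and ring_tray below 0.012 m and z of brown_stone in the frame of ring_tray between 0.005 and 0.012 m and angle between each of brown_stone, grey_stone's own z axis and vertical below 0.12 rad and horizontal distance between grey_stone and empty_tray below 0.012 m and z of grey_stone in the frame of empty_tray between 0.005 and 0.012 m)) and horizontal distance between each of loading_cap, top_cap and ring_tray above 0.06 m and horizontal distance between each of loading_cap, top_cap and empty_tray above 0.06 m), for 0.2 s.
2. the loading cap sits on the stone in the ring's tray and the top cap on the stone in the other tray (horizontal distance between loading_cap and ring_tray below 0.016 m and z of loading_cap in the frame of ring_tray between 0.015 and 0.022 m and angle between each of loading_cap, top_cap's own z axis and vertical below 0.12 rad and (horizontal distance between loading_cap and grey_stone below 0.012 m or horizontal distance between loading_cap and brown_stone below 0.012 m) and horizontal distance between top_cap and empty_tray below 0.016 m and z of top_cap in the frame of empty_tray between 0.015 and 0.022 m and (horizontal distance between top_cap and grey_stone below 0.012 m or horizontal distance between top_cap and brown_stone below 0.012 m)), for 0.2 s.
At the end, for the whole second after the job is handed in: A stone lies flat on each pad (within 12 mm), the loading cap on the ring tray's stone and the top cap on the other (within 12 mm of the stone, 16 mm of the pad); the tin stands on the floor of the other tray's plain bay; the ring moved under 20 mm; all released and at rest (all of step 2 and ((horizontal distance between grey_stone and ring_tray below 0.012 m and z of grey_stone in the frame of ring_tray between 0.005 and 0.012 m and angle between each of grey_stone, brown_stone's own z axis and vertical below 0.12 rad and horizontal distance between brown_stone and empty_tray below 0.012 m and z of brown_stone in the frame of empty_tray between 0.005 and 0.012 m) or (horizontal distance between brown_stone and ring_tray below 0.012 m and z of brown_stone in the frame of ring_tray between 0.005 and 0.012 m and angle between each of brown_stone, grey_stone's own z axis and vertical below 0.12 rad and horizontal distance between grey_stone and empty_tray below 0.012 m and z of grey_stone in the frame of empty_tray between 0.005 and 0.012 m)) and x of tin in the frame of empty_tray between -0.034 and 0.034 m and y of tin in the frame of empty_tray between -0.129 and -0.091 m and z of tin in the frame of empty_tray between 0 and 0.007 m and angle between tin's own z axis and vertical below 0.12 rad and distance of brass_ring from where it was at the start of the episode below 0.02 m and linear speed of each of grey_stone, brown_stone, loading_cap, top_cap, tin below 0.02 m/s and contact force between each of grey_stone, brown_stone, loading_cap, top_cap, tin and the fingers below 0.05 N); the robot touches nothing.
It fails at once if the brass ring was displaced by more than 20 mm (distance of brass_ring from where it was at the start of the episode above 0.02 m).
It fails at once if the timer was displaced by more than 20 mm (distance of timer from where it was at the start of the episode above 0.02 m).
It fails at once if the wash bottle was displaced by more than 20 mm (distance of wash_bottle from where it was at the start of the episode above 0.02 m).
It also fails if it takes over 115 s, if anything falls off the work surface, if the arm or the gripper's body presses on something with over 40 N, if the wrist force passes 120 N, or if a joint passes its speed limit or range.

## Working session

There is one attempt and no reset: what is moved stays moved. The work goes in short steps, Python scripts to look and compute and a tool call to move; the robot and the scene stay as the last step left them, time stands still between calls to the robot, and variables do not carry over. Pictures are saved under pics/ and viewed, on a budget of 14 in all, crops included, one or two more only if the job needs it, and the job is handed in when it is done.

Besides the shell and the picture viewer there is one more tool, called after "Request:" as a command line: name --argument value ..., lists and objects as JSON in quotes. apply_moves: Moves the arm, as the interface text tells. Its arguments: {"type":"object","properties":{"rows":{"type":"array"},"gripper":{"type":"number"},"newtons":{"type":"number"}},"required":["rows"]}

```bash
ls; mkdir -p pics; python3 - <<'E'
from cell import robot
import cv2,numpy as np
for n in("top","side"):
    c=robot.read_camera(n); cv2.imwrite(f"pics/{n}0.png",c["frame"]); np.savez(f"{n}0.npz",**{k:v for k,v in c.items()})
    print(n,c["mtx"].tolist(),(-c["R"].T@c["t"]).round(3))
s=robot.observe();print({k:np.round(v,3).tolist() for k,v in s.items()})
E
```

```text
pics
top [[435.26479787222576, 0.0, 323.75029247950823], [0.0, 435.26479787222576, 233.68835798327157], [0.0, 0.0, 1.0]] [ 0.41  -0.03   0.943]
side [[578.2505530689227, 0.0, 300.54555222843555], [0.0, 578.2505530689227, 243.78450169294996], [0.0, 0.0, 1.0]] [0.299 1.174 0.832]
{'time': 0.1, 'qpos': [1.051, 0.343, 1.525, -0.0, 1.275, -0.146], 'qvel': [-0.002, -0.001, -0.0, 0.0, 0.0, -0.001], 'joint_efforts': [0.001, -43.2, -24.469, 0.072, 0.053, -0.0], 'tool_pos': [0.191, 0.488, 0.226], 'tool_rot': [-3.14, -0.0, 2.768], 'contact_force': [0.269, 0.282, -0.349], 'torque': [-0.045, 0.063, -0.017], 'opening': 0.092}
```

View pics/top0.png

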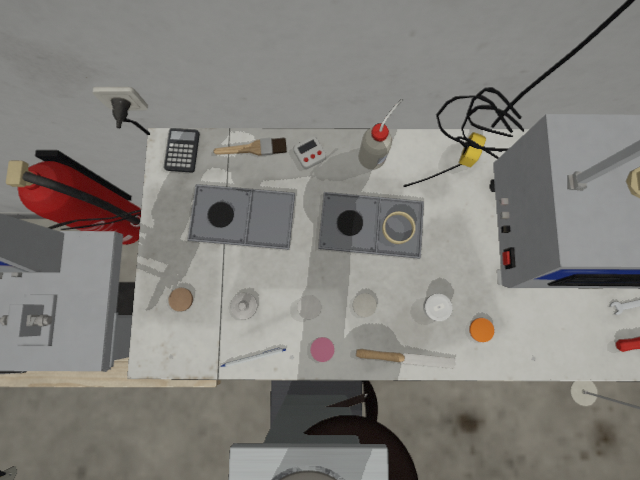

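View pics/side0.png

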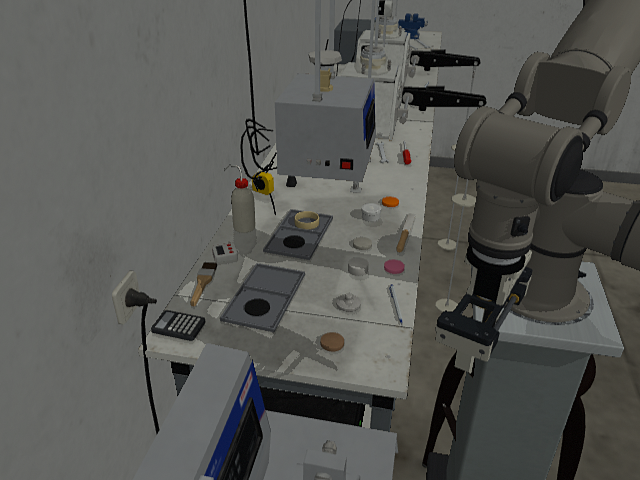

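The top view shows the robot at the bottom, with +x up and +y left. These are the candidates:
- **Brown stone:** (180,299)
- **Loading cap:** (244,304)
- **Pale discs:** (310,306) and (364,303). The side view shows (358,267) as taller, so it is probably the top cap, and (361,243) as flat, so it is probably the grey stone.
- **Tin:** (438,307)
- **Not meant:** orange (482,330) and pink (321,349)
- **Trays:** the empty one's pad is at (221,214). The ring tray's pad is at (350,222), with the ring at (399,227).

I'll check the choice in one close crop.

```bash
cat > h.py <<'E'
import numpy as np,cv2
def ray(c,uv,z):
    "pixel -> world point at height z"
    K,R,t=c["mtx"],c["R"],np.ravel(c["t"])
    d=R.T@np.linalg.solve(K,np.array([uv[0],uv[1],1.]));o=-R.T@t
    return o+d*(z-o[2])/d[2]
def wcam(robot):
    "wrist camera with world R,t"
    s=robot.observe(); c=robot.read_camera("wrist")
    from scipy.spatial.transform import Rotation as Ro
    T=np.eye(4);T[:3,:3]=Ro.from_euler("xyz",s["tool_rot"]).as_matrix();T[:3,3]=s["tool_pos"]
    M=np.linalg.inv(T@c["T_tool_cam"]);c["R"]=M[:3,:3];c["t"]=M[:3,3];return c,s
def proj(c,X):
    p=c["mtx"]@(c["R"]@np.asarray(X,float)+np.ravel(c["t"]));return p[:2]/p[2]
E
python3 - <<'E'
from h import *
t=np.load("top0.npz");s=np.load("side0.npz")
for n,uv,z in[("brown",(180,299),.01),("lcap",(245,304),.02),("A",(310,306),.022),("B",(364,303),.01),("tin",(438,307),.032),("Epad",(221,214.5),.008),("Rpad",(350,222.5),.008),("ring",(399,227.5),.02),("orange",(482,330),.01),("pink",(321,349),.01),("E corners",(195.5,186),.01),("",(294.5,190),.01),("",(291.5,248),.01),("",(189.5,241),.01),("R corners",(324,193),.01),("",(423,200),.01),("",(419,257),.01),("",(319.5,250),.01)]:print(n,ray(t,uv,z).round(4))
for n,uv,z in[("brown",(332,341),.01),("A",(358,264),.022),("B",(361,243),.01),("Epad",(257,307),.008),("Rpad",(294,242),.008)]:print("side",n,ray(s,uv,z).round(4))
a=cv2.resize(t["frame"][270:345,150:510],(800,167),interpolation=2)
b=cv2.resize(s["frame"][190:360,290:420],(330,432),interpolation=2)
o=np.zeros((600,800,3),np.uint8);o[:167]=a;o[168:,:330]=b
o[170:550,340:800]=cv2.resize(t["frame"][180:265,325:428],(460,380),interpolation=2)
cv2.imwrite("pics/c1.png",o)
E
```

```text
brown [0.4434 0.2755 0.01  ]
lcap [0.4333 0.1353 0.02  ]
A [ 0.4297 -0.001   0.022 ]
B [ 0.4367 -0.1149  0.01  ]
tin [ 0.4286 -0.2656  0.032 ]
Epad [0.6282 0.1978 0.008 ]
Rpad [ 0.6113 -0.0865  0.008 ]
ring [ 0.5982 -0.1918  0.02  ]
orange [ 0.3819 -0.3613  0.01  ]
pink [ 0.3419 -0.0243  0.01  ]
E corners [0.6926 0.2572 0.01  ]
 [0.6843 0.0365 0.01  ]
 [0.5538 0.0408 0.01  ]
 [0.5683 0.263  0.01  ]
R corners [ 0.6777 -0.0291  0.01  ]
 [ 0.6625 -0.2484  0.01  ]
 [ 0.5354 -0.2349  0.01  ]
 [ 0.5497 -0.0199  0.01  ]
side brown [0.4413 0.2798 0.01  ]
side A [0.4262 0.0065 0.022 ]
side B [ 0.434  -0.1086  0.01  ]
side Epad [0.6266 0.2034 0.008 ]
side Rpad [ 0.6081 -0.0791  0.008 ]
```

View pics/c1.png

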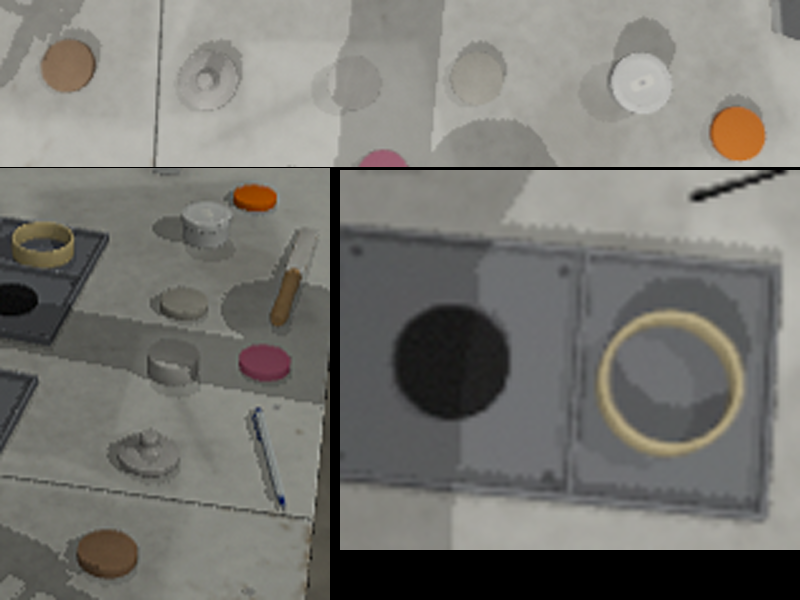

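The crop confirms that A (310,306) is the tall disc, so it is the top cap, and B (364,303) is the thin pale stone. I'll start with the brown stone: turn the tool to yaw π, so that tool x is -X, tool y is +Y and z is down, then hover over it.

Request:
apply_moves --rows '[{"xyz":[0,0,0],"turn":-0.186},{"xyz":[0,0,0],"turn":-0.187},{"xyz":[-32,-26,0],"turn":0},{"xyz":[-32,-26,0],"turn":0},{"xyz":[-32,-26,0],"turn":0},{"xyz":[-32,-26,0],"turn":0},{"xyz":[-32,-26,0],"turn":0},{"xyz":[-32,-26,0],"turn":0},{"xyz":[-32,-26,10],"turn":0},{"xyz":[-28,-26,15],"turn":0}]'

```text
time: 1.35
tool_pos: [0.4447, 0.2796, 0.2015]
tool_rot: [3.141, 0.001, 3.141]
contact_force: [-0.0, 0.4, 0.0]
opening: 0.0918
```

```bash
cat >> h.py <<'E'
def look(name,pts=()):
    "save wrist picture, crosses at expected points"
    from cell import robot
    c,s=wcam(robot);f=c["frame"].copy()
    np.savez(name+".npz",frame=c["frame"],mtx=c["mtx"],R=c["R"],t=c["t"])
    for p in pts:
        u=proj(c,p);print(p,u.round(1));cv2.drawMarker(f,tuple(int(round(v)) for v in u),(0,255,0),0,12,1)
    cv2.imwrite(f"pics/{name}.png",f);print(s["time"],s["tool_pos"].round(4) if hasattr(s["tool_pos"],'round') else s["tool_pos"],s["tool_rot"],s["contact_force"]);return c,s
E
python3 -c "
from h import *
look('w1',[(.443,.277,.01)])"
```

```text
(0.443, 0.277, 0.01) [317.5 213.9]
1.35 [0.4447 0.2796 0.2015] [3.14128635e+00 5.57722311e-04 3.14054845e+00] [-0.04567066  0.44675486  0.01730026]
```

View pics/w1.png

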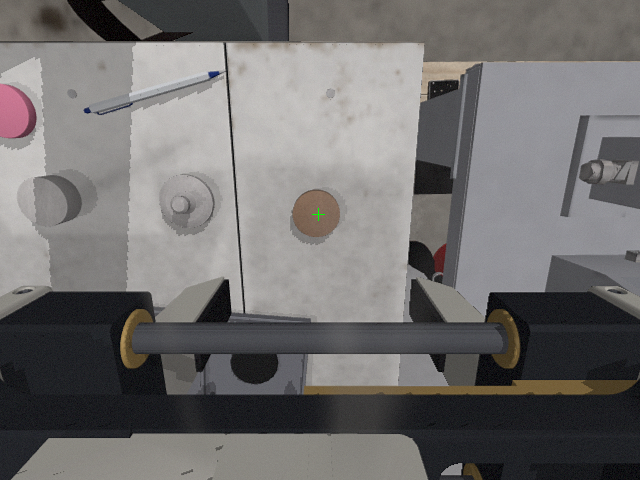

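The wrist view shows the brown stone at about (316,213), 1–2 px from the predicted cross. The pen lies clear, and the loading cap (187,202) and top cap (50,200) match too. I'll refine the position by colour.

```bash
python3 - <<'E'
from h import *
c=np.load("w1.npz");f=c["frame"]
hsv=cv2.cvtColor(f,cv2.COLOR_BGR2HSV)
m=((hsv[...,1]>75)&(hsv[...,2]>60)).astype(np.uint8);m[:170]=0;m[260:]=0;m[:,:270]=0;m[:,370:]=0
n,l,st,ce=cv2.connectedComponentsWithStats(m);i=1+np.argmax(st[1:,4]);print(st[i],ce[i],ray(c,ce[i],.008))
print("lcap",ray(c,(187,201.5),.004),"knob",ray(c,(180,205),.029),"top",ray(c,(50,199),.022))
E
```

```text
[ 293  191   46   46 1205] [311.25560166 211.46804979] [0.44076911 0.27039348 0.008     ]
lcap [0.43075206 0.1387219  0.004     ] knob [0.42976576 0.14126041 0.029     ] top [0.42489666 0.00863164 0.022     ]
```

Request:
apply_moves --rows '[{"xyz":[2,-3.5,40],"turn":0},{"xyz":[0,0,50],"turn":0},{"xyz":[0,0,50],"turn":0},{"xyz":[0,0,30],"turn":0},{"xyz":[0,0,15],"turn":0},{"xyz":[0,0,9],"turn":0},{"xyz":[0,0,4],"turn":0},{"xyz":[0,0,0],"turn":0}]'

```text
time: 2.4
tool_pos: [0.4419, 0.2773, 0.0043]
tool_rot: [3.141, 0.001, 3.141]
contact_force: [0.5, -0.0, -0.1]
opening: 0.0917
```

Request:
apply_moves --gripper 0.4 --newtons 20 --rows '[{"xyz":[0,0,0],"turn":0},{"xyz":[0,0,0],"turn":0},{"xyz":[0,0,0],"turn":0},{"xyz":[0,0,0],"turn":0},{"xyz":[0,0,0],"turn":0}]'

```text
time: 3.02
tool_pos: [0.4415, 0.2771, 0.0038]
tool_rot: [3.142, 0.0, 3.141]
contact_force: [-0.8, -0.0, 1.2]
opening: 0.0492
```

Request:
apply_moves --rows '[{"xyz":[0,0,-25],"turn":0},{"xyz":[0,0,-50],"turn":0},{"xyz":[0,0,-50],"turn":0},{"xyz":[-25,-10,-50],"turn":0},{"xyz":[-40,-17,-21],"turn":0},{"xyz":[-40,-17,0],"turn":0},{"xyz":[-40,-17,0],"turn":0},{"xyz":[-40,-16,0],"turn":0},{"xyz":[0,0,0],"turn":0},{"xyz":[0,0,0],"turn":0}]'

```text
time: 4.28
tool_pos: [0.6257, 0.2, 0.199]
tool_rot: [3.142, -0.002, 3.141]
contact_force: [0.1, -0.2, 0.0]
opening: 0.0489
```

```bash
python3 - <<'E'
from h import *
c,s=look('w2',[(.627,.2,.008)]);print(s["opening"])
g=cv2.cvtColor(c["frame"],cv2.COLOR_BGR2GRAY)
m=(g<45).astype(np.uint8);m[:130]=0;m[275:]=0
n,l,st,ce=cv2.connectedComponentsWithStats(m)
for i in range(1,n):
    if st[i,4]>300:print(st[i],ce[i],ray(c,ce[i],.008))
E
```

```text
(0.627, 0.2, 0.008) [320.  217.2]
4.275 [0.6257 0.2    0.199 ] [ 3.14152922e+00 -1.89102458e-03  3.14059041e+00] [ 0.1130478  -0.15323483  0.03132793]
0.048944324158513644
[  17  176   59   54 2421] [ 46.04089219 202.10574143] [ 0.61073271 -0.08516344  0.008     ]
[ 486  186  154   89 3187] [565.8920615 231.7009727] [0.64300964 0.46261338 0.008     ]
[293 193  28  52 778] [305.09125964 218.93830334] [0.62885866 0.18422543 0.008     ]
[483 232  76  43 726] [517.61983471 257.13636364] [0.67173734 0.41576709 0.008     ]
```

View pics/w2.png

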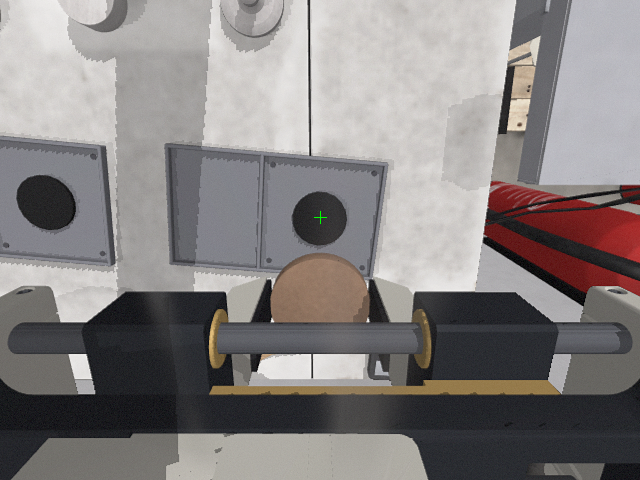

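The empty tray's pad is at (320,218.5), which gives about (0.6285, 0.200). The stone is held level. Placing it now.

Request:
apply_moves --rows '[{"xyz":[-2,0,40],"turn":0},{"xyz":[0,0,50],"turn":0},{"xyz":[0,0,50],"turn":0},{"xyz":[0,0,27],"turn":0},{"xyz":[0,0,10],"turn":0},{"xyz":[0,0,6],"turn":0},{"xyz":[0,0,4],"turn":0},{"xyz":[0,0,0],"turn":0},{"xyz":[0,0,0],"turn":0}]'

```text
time: 5.45
tool_pos: [0.6289, 0.2, 0.0135]
tool_rot: [3.141, 0.001, 3.141]
contact_force: [0.3, 0.3, -1.4]
opening: 0.0492
```

Request:
apply_moves --rows '[{"xyz":[0,0,1],"turn":0},{"xyz":[0,0,0],"turn":0}]'

```text
time: 5.7
tool_pos: [0.6285, 0.1999, 0.0119]
tool_rot: [3.142, 0.0, 3.141]
contact_force: [-0.6, 0.6, -0.5]
opening: 0.0491
```

Request:
apply_moves --gripper 0.66 --rows '[{"xyz":[0,0,0],"turn":0},{"xyz":[0,0,0],"turn":0},{"xyz":[0,0,0],"turn":0},{"xyz":[0,0,-10],"turn":0},{"xyz":[0,0,-30],"turn":0},{"xyz":[0,0,-50],"turn":0},{"xyz":[0,0,-50],"turn":0},{"xyz":[0,0,-50],"turn":0},{"xyz":[0,0,0],"turn":0}]'

```text
time: 6.82
tool_pos: [0.6307, 0.2004, 0.208]
tool_rot: [3.139, 0.011, 3.141]
contact_force: [0.0, 0.3, 0.1]
opening: 0.0608
```

```bash
python3 - <<'E'
from h import *
c,s=look('w3',[(.6285,.2,.018),(.6285,.2,.008)])
h=cv2.cvtColor(c["frame"],cv2.COLOR_BGR2HSV)
cv2.imwrite("pics/w3c.png",cv2.resize(c["frame"][130:280,0:420],(800,286),interpolation=2))
E
```

```text
(0.6285, 0.2, 0.018) [319.3 212. ]
(0.6285, 0.2, 0.008) [319.2 209.9]
6.825 [0.6307 0.2004 0.208 ] [3.1394659  0.0106318  3.14087302] [0.02684662 0.31163351 0.12846874]
```

View pics/w3c.png

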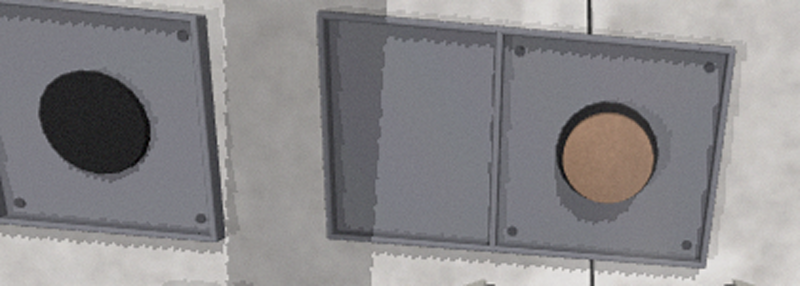

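The brown stone (608,158 in the crop) lies about 1 mm from the pad's centre. Next is the grey stone.

Request:
apply_moves --gripper 1 --rows '[{"xyz":[22,-35,0],"turn":0},{"xyz":[22,-35,0],"turn":0},{"xyz":[22,-35,0],"turn":0},{"xyz":[22,-35,0],"turn":0},{"xyz":[22,-35,0],"turn":0},{"xyz":[22,-35,0],"turn":0},{"xyz":[22,-35,0],"turn":0},{"xyz":[22,-35,0],"turn":0},{"xyz":[16,-32,0],"turn":0},{"xyz":[0,0,0],"turn":0}]'

```text
time: 8.12
tool_pos: [0.4347, -0.1132, 0.2008]
tool_rot: [3.141, -0.002, 3.137]
contact_force: [0.5, 1.0, 0.3]
opening: 0.0919
```

```bash
python3 - <<'E'
from h import *
c,s=look('w4',[(.435,-.112,.01)])
E
```

```text
(0.435, -0.112, 0.01) [321.  216.3]
8.125 [ 0.4347 -0.1132  0.2008] [ 3.14085806e+00 -2.13912147e-03  3.13744352e+00] [0.45662539 1.0427258  0.31542294]
```

View pics/w4.png

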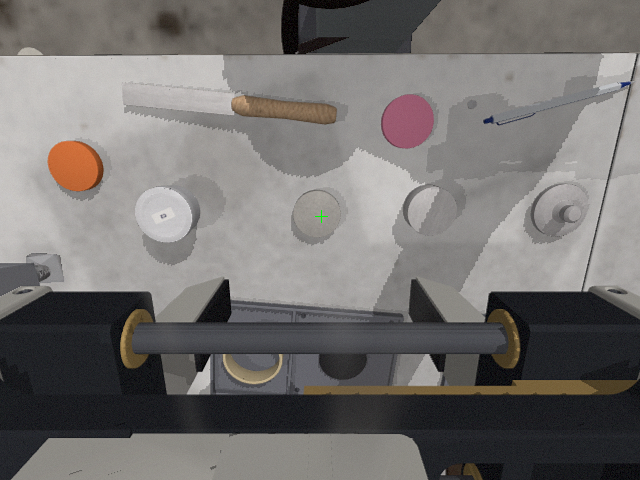

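The grey stone is at about (316.5,213.5), with the pink disc at (408,121) and the tin at (167,214). Its position is about (0.4330, -0.1165).

Request:
apply_moves --rows '[{"xyz":[1.5,-3,40],"turn":0},{"xyz":[0,0,50],"turn":0},{"xyz":[0,0,50],"turn":0},{"xyz":[0,0,30],"turn":0},{"xyz":[0,0,15],"turn":0},{"xyz":[0,0,8],"turn":0},{"xyz":[0,0,4],"turn":0},{"xyz":[0,0,0],"turn":0}]'

```text
time: 9.18
tool_pos: [0.435, -0.1147, 0.0049]
tool_rot: [-3.142, 0.0, 3.141]
contact_force: [-0.4, -0.6, 0.7]
opening: 0.0919
```

Request:
apply_moves --gripper 0.4 --newtons 20 --rows '[{"xyz":[0,0,0],"turn":0},{"xyz":[0,0,0],"turn":0},{"xyz":[0,0,0],"turn":0},{"xyz":[0,0,0],"turn":0},{"xyz":[0,0,0],"turn":0}]'

```text
time: 9.8
tool_pos: [0.4347, -0.1149, 0.0048]
tool_rot: [-3.142, 0.0, 3.141]
contact_force: [0.4, 0.0, 1.5]
opening: 0.0494
```

Request:
apply_moves --rows '[{"xyz":[0,0,-25],"turn":0},{"xyz":[0,0,-50],"turn":0},{"xyz":[0,0,-50],"turn":0},{"xyz":[-26,5,-50],"turn":0},{"xyz":[-40,7,-20],"turn":0},{"xyz":[-40,6,0],"turn":0},{"xyz":[-40,6,0],"turn":0},{"xyz":[-30,6,0],"turn":0},{"xyz":[0,0,0],"turn":0},{"xyz":[0,0,0],"turn":0}]'

```text
time: 11.05
tool_pos: [0.6098, -0.085, 0.1991]
tool_rot: [3.141, -0.002, 3.141]
contact_force: [-0.5, -0.1, -0.2]
opening: 0.0488
```

```bash
python3 - <<'E'
from h import *
c,s=look('w5',[(.6105,-.085,.008)]);print(s["opening"])
x,y,z=s["tool_pos"]
print("held front edge rows (top,bottom)",proj(c,(x-.025,y,z+.005)),proj(c,(x-.025,y,z-.005)))
g=cv2.cvtColor(c["frame"],cv2.COLOR_BGR2GRAY)
m=(g<45).astype(np.uint8);m[:130]=0;m[275:]=0
n,l,st,ce=cv2.connectedComponentsWithStats(m)
for i in range(1,n):
    if st[i,4]>300:print(st[i],ce[i],ray(c,ce[i],.008))
cv2.imwrite("pics/w5c.png",cv2.resize(c["frame"][130:350,100:420],(800,550),interpolation=2))
E
```

```text
(0.6105, -0.085, 0.008) [320.  216.6]
11.05 [ 0.6098 -0.085   0.1991] [ 3.14118878e+00 -1.80779760e-03  3.14091384e+00] [-0.4966776  -0.07387325 -0.23032874]
0.04876909789165974
held front edge rows (top,bottom) [320.64542727 253.37237473] [320.57478549 247.03082717]
[292 191  31  52 902] [305.73170732 216.11862528] [ 0.60994821 -0.10000168  0.008     ]
[556 207  53  52 470] [572.25957447 226.0787234 ] [0.62089397 0.18334983 0.008     ]
```

View pics/w5c.png

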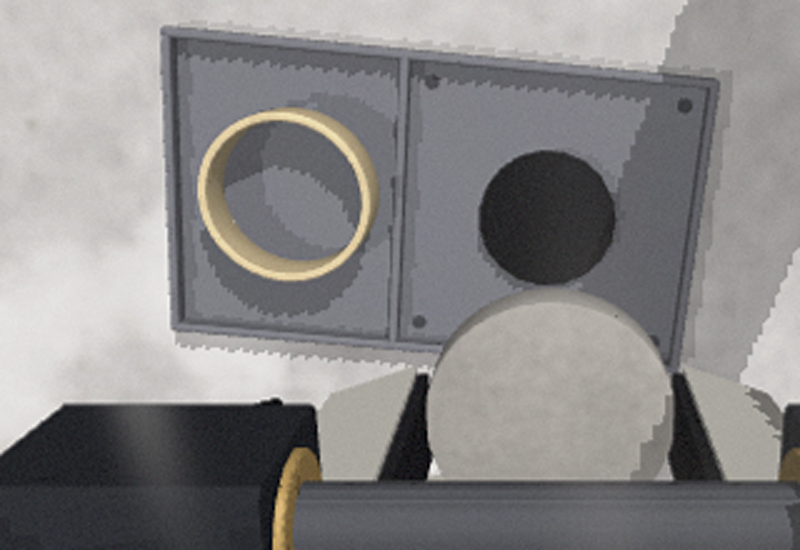

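The pad centre is at about (318.8,217.2), which gives (0.611, -0.086). The held stone sits about 1 mm towards -x in the fingers.

Request:
apply_moves --rows '[{"xyz":[-2.5,-1,40],"turn":0},{"xyz":[0,0,50],"turn":0},{"xyz":[0,0,50],"turn":0},{"xyz":[0,0,27],"turn":0},{"xyz":[0,0,10],"turn":0},{"xyz":[0,0,6],"turn":0},{"xyz":[0,0,3.5],"turn":0},{"xyz":[0,0,0],"turn":0},{"xyz":[0,0,0],"turn":0}]'

```text
time: 12.22
tool_pos: [0.6136, -0.0861, 0.014]
tool_rot: [-3.141, 0.001, 3.141]
contact_force: [-0.2, -0.3, -1.6]
opening: 0.0488
```

Request:
apply_moves --gripper 0.66 --rows '[{"xyz":[0,0,0],"turn":0},{"xyz":[0,0,0],"turn":0},{"xyz":[0,0,0],"turn":0},{"xyz":[0,0,-10],"turn":0},{"xyz":[0,0,-30],"turn":0},{"xyz":[0,0,-50],"turn":0},{"xyz":[0,0,-50],"turn":0},{"xyz":[0,0,-47],"turn":0},{"xyz":[0,0,0],"turn":0},{"xyz":[0,0,0],"turn":0}]'

```text
time: 13.48
tool_pos: [0.6129, -0.0859, 0.2002]
tool_rot: [3.141, -0.0, 3.141]
contact_force: [-0.5, -0.2, -0.5]
opening: 0.0607
```

```bash
python3 - <<'E'
from h import *
c,s=look('w6',[(.611,-.086,.018),(.611,-.086,.008)])
cv2.imwrite("pics/w6c.png",cv2.resize(c["frame"][160:280,160:640],(800,200),interpolation=2))
E
```

```text
(0.611, -0.086, 0.018) [320.  215.8]
(0.611, -0.086, 0.008) [319.9 213.8]
13.475 [ 0.6129 -0.0859  0.2002] [ 3.14141945e+00 -2.06528184e-04  3.14081022e+00] [-0.48186027 -0.19465404 -0.47885036]
```

View pics/w6c.png

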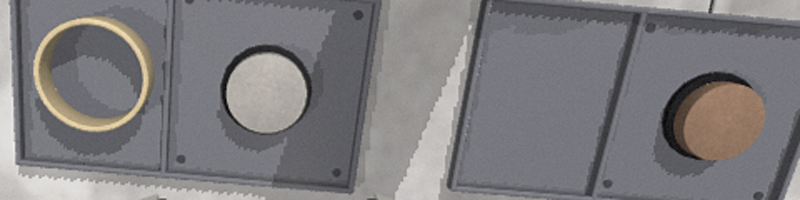

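Both stones are centred: grey at (319.9,215.8), exactly as predicted, and brown on its pad. The ring is untouched. Next is the top cap.

Request:
apply_moves --gripper 1 --rows '[{"xyz":[34,16,0],"turn":0},{"xyz":[38,18,0],"turn":0},{"xyz":[38,18,0],"turn":0},{"xyz":[38,18,0],"turn":0},{"xyz":[38,19,0],"turn":0},{"xyz":[0,0,0],"turn":0},{"xyz":[0,0,0],"turn":0}]'

```text
time: 14.4
tool_pos: [0.4277, 0.0029, 0.1999]
tool_rot: [3.142, -0.0, 3.141]
contact_force: [-0.3, 0.1, 0.4]
opening: 0.0918
```

```bash
python3 - <<'E'
from h import *
c,s=look('w7',[(.427,.003,.022)])
cv2.imwrite("pics/w7c.png",cv2.resize(c["frame"][130:290,200:500],(800,427),interpolation=2))
E
```

```text
(0.427, 0.003, 0.022) [320.1 217.8]
14.4 [0.4277 0.0029 0.1999] [ 3.14158206e+00 -1.60245838e-04  3.14094724e+00] [-0.27196363  0.1017335   0.42235539]
```

View pics/w7c.png

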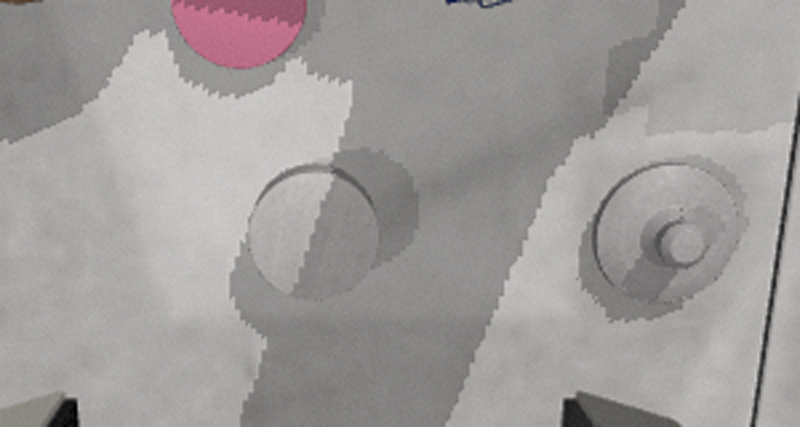

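The top cap's upper face is centred at (317.8,218.1), which gives about (0.427, 0.001). The loading cap's knob is at (456.5,221).

Request:
apply_moves --rows '[{"xyz":[1,-2,40],"turn":0},{"xyz":[0,0,50],"turn":0},{"xyz":[0,0,50],"turn":0},{"xyz":[0,0,30],"turn":0},{"xyz":[0,0,15],"turn":0},{"xyz":[0,0,8],"turn":0},{"xyz":[0,0,0],"turn":0},{"xyz":[0,0,0],"turn":0}]'

```text
time: 15.45
tool_pos: [0.4269, 0.0009, 0.0077]
tool_rot: [-3.141, 0.001, 3.141]
contact_force: [-0.2, -0.4, -0.4]
opening: 0.0919
```

Request:
apply_moves --gripper 0.4 --newtons 25 --rows '[{"xyz":[0,0,0],"turn":0},{"xyz":[0,0,0],"turn":0},{"xyz":[0,0,0],"turn":0},{"xyz":[0,0,0],"turn":0},{"xyz":[0,0,0],"turn":0}]'

```text
time: 16.08
tool_pos: [0.4264, 0.0011, 0.0073]
tool_rot: [3.142, 0.0, 3.141]
contact_force: [-0.6, -1.2, 1.3]
opening: 0.0494
```

```bash
python3 - <<'E'
from h import *
c=np.load("w7.npz");print(ray(c,(456.5,221),.029))
E
```

```text
[0.42870857 0.13900325 0.029     ]
```

Request:
apply_moves --rows '[{"xyz":[0,0,-25],"turn":0},{"xyz":[0,0,-45],"turn":0},{"xyz":[0,0,-50],"turn":0},{"xyz":[-22,20,-50],"turn":0},{"xyz":[-36,36,-22],"turn":0},{"xyz":[-36,36,0],"turn":0},{"xyz":[-36,36,0],"turn":0},{"xyz":[-36,36,0],"turn":0},{"xyz":[-36,35,0],"turn":0},{"xyz":[0,0,0],"turn":0}]'

```text
time: 17.32
tool_pos: [0.6291, 0.2023, 0.1964]
tool_rot: [3.141, -0.003, -3.14]
contact_force: [0.3, -0.8, -3.5]
opening: 0.0492
```

Request:
apply_moves --rows '[{"xyz":[0,0,0],"turn":0},{"xyz":[0,0,0],"turn":0}]'

```text
time: 17.58
tool_pos: [0.6278, 0.1991, 0.1992]
tool_rot: [-3.141, -0.001, 3.14]
contact_force: [0.2, -0.0, -3.4]
opening: 0.0493
```

```bash
python3 - <<'E'
from h import *
c,s=look('w8',[(.629,.2,.018)]);print(s["opening"])
x,y,z=s["tool_pos"]
print("held front edge rows (top,bottom)",proj(c,(x-.025,y,z+.0147)),proj(c,(x-.025,y,z-.0073)))
cv2.imwrite("pics/w8c.png",cv2.resize(c["frame"][130:350,160:480],(800,550),interpolation=2))
E
```

```text
(0.629, 0.2, 0.018) [321.  219.1]
17.575 [0.6278 0.1991 0.1992] [-3.14130038e+00 -8.31658848e-04  3.14003463e+00] [ 0.18539228 -0.03972775 -3.3501928 ]
0.04928002639384371
held front edge rows (top,bottom) [320.65319433 260.32709047] [320.52869445 245.66926783]
```

View pics/w8c.png

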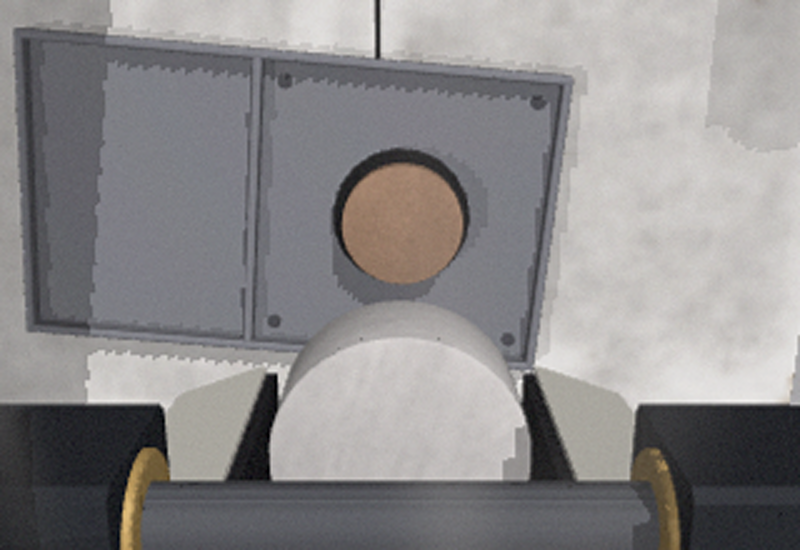

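The stone is at (321.2,219.2), as predicted. The held cap sits about 2 mm towards +x of the TCP, so I'll compensate.

Request:
apply_moves --rows '[{"xyz":[1,1,40],"turn":0},{"xyz":[0,0,50],"turn":0},{"xyz":[0,0,50],"turn":0},{"xyz":[0,0,20],"turn":0},{"xyz":[0,0,8],"turn":0},{"xyz":[0,0,4],"turn":0},{"xyz":[0,0,2],"turn":0},{"xyz":[0,0,0],"turn":0},{"xyz":[0,0,0],"turn":0}]'

```text
time: 18.75
tool_pos: [0.6278, 0.2011, 0.0259]
tool_rot: [3.141, 0.001, 3.141]
contact_force: [0.1, 0.0, -3.4]
opening: 0.0492
```

Request:
apply_moves --rows '[{"xyz":[0.5,-0.5,1],"turn":0},{"xyz":[0,0,0],"turn":0}]'

```text
time: 19.0
tool_pos: [0.6276, 0.2008, 0.0253]
tool_rot: [3.141, 0.002, 3.141]
contact_force: [-0.8, 1.7, 2.8]
opening: 0.0495
```

Request:
apply_moves --gripper 0.66 --rows '[{"xyz":[0,0,0],"turn":0},{"xyz":[0,0,0],"turn":0},{"xyz":[0,0,0],"turn":0},{"xyz":[0,0,-10],"turn":0},{"xyz":[0,0,-30],"turn":0},{"xyz":[0,0,-50],"turn":0},{"xyz":[0,0,-50],"turn":0},{"xyz":[0,0,-35],"turn":0},{"xyz":[0,0,0],"turn":0},{"xyz":[0,0,0],"turn":0}]'

```text
time: 20.25
tool_pos: [0.6265, 0.2003, 0.1988]
tool_rot: [-3.141, -0.001, 3.141]
contact_force: [-1.4, -0.3, -0.2]
opening: 0.0602
```

```bash
python3 - <<'E'
from h import *
c,s=look('w9',[(.629,.2,.040),(.629,.2,.018),(.6285,.2,.008)])
cv2.imwrite("pics/w9c.png",cv2.resize(c["frame"][0:280,160:480],(640,560),interpolation=2))
E
```

```text
(0.629, 0.2, 0.04) [319.8 225.6]
(0.629, 0.2, 0.018) [319.8 220.3]
(0.6285, 0.2, 0.008) [319.8 217.7]
20.25 [0.6265 0.2003 0.1988] [-3.14148786e+00 -8.34112793e-04  3.14077134e+00] [-1.40228435 -0.26776187 -0.20714882]
```

View pics/w9c.png

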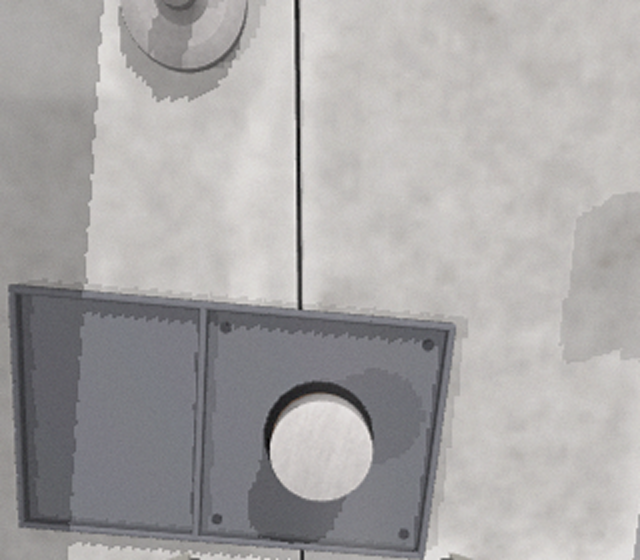

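The top cap sits about 1.5 mm from centre, flat on the stone. Next is the loading cap.

Request:
apply_moves --gripper 0.6 --rows '[{"xyz":[32,-10,0],"turn":0},{"xyz":[41,-13,0],"turn":0},{"xyz":[41,-13,0],"turn":0},{"xyz":[41,-13,0],"turn":0},{"xyz":[41,-12,0],"turn":0},{"xyz":[0,0,0],"turn":0},{"xyz":[0,0,0],"turn":0}]'

```text
time: 21.18
tool_pos: [0.4315, 0.1397, 0.199]
tool_rot: [3.141, 0.0, 3.141]
contact_force: [0.3, -0.6, 0.6]
opening: 0.0549
```

```bash
python3 - <<'E'
from h import *
c,s=look('w10',[(.4295,.139,.029)])
g=cv2.GaussianBlur(cv2.cvtColor(c["frame"],cv2.COLOR_BGR2GRAY),(3,3),0)[150:280,240:400]
for r0,r1,z,p in((10,16,.029,12),(24,36,.004,20)):
    h=cv2.HoughCircles(g,cv2.HOUGH_GRADIENT,1,8,param1=60,param2=p,minRadius=r0,maxRadius=r1)
    if h is not None:
        for q in h[0][:4]:print(q+[240,150,0],ray(c,q[:2]+[240,150],z))
cv2.imwrite("pics/w10c.png",cv2.resize(g,(640,520),interpolation=2))
E
```

```text
(0.4295, 0.139, 0.029) [319.4 218.3]
21.175 [0.4315 0.1397 0.199 ] [3.14145361e+00 1.21228874e-04 3.14061401e+00] [ 0.30213208 -0.61156855  0.59243823]
[319.5 217.5  10.5] [0.42866022 0.13911331 0.029     ]
[320.5        214.5         25.79999924] [0.43107969 0.14017788 0.004     ]
```

View pics/w10c.png

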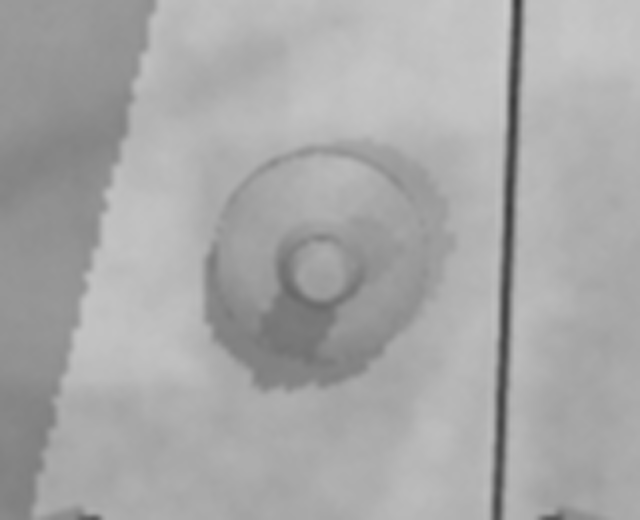

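The knob's top is at (320,217.7), which gives (0.429, 0.1395). I'll descend with the tips just above the base (z about 0.018) and pinch.

Request:
apply_moves --rows '[{"xyz":[2,0,40],"turn":0},{"xyz":[0,0,50],"turn":0},{"xyz":[0,0,50],"turn":0},{"xyz":[0,0,25],"turn":0},{"xyz":[0,0,10],"turn":0},{"xyz":[0,0,5],"turn":0},{"xyz":[0,0,0],"turn":0},{"xyz":[0,0,0],"turn":0}]'

```text
time: 22.22
tool_pos: [0.4296, 0.1397, 0.02]
tool_rot: [3.141, 0.002, 3.141]
contact_force: [0.3, 0.8, 0.5]
opening: 0.0548
```

Request:
apply_moves --gripper 0.1 --newtons 30 --rows '[{"xyz":[0,0,0],"turn":0},{"xyz":[0,0,0],"turn":0},{"xyz":[0,0,0],"turn":0},{"xyz":[0,0,0],"turn":0},{"xyz":[0,0,0],"turn":0}]'

```text
time: 22.85
tool_pos: [0.4288, 0.1396, 0.019]
tool_rot: [3.142, -0.0, 3.141]
contact_force: [0.2, -0.1, -2.3]
opening: 0.0167
```

Request:
apply_moves --rows '[{"xyz":[0,0,0],"turn":0},{"xyz":[0,0,0],"turn":0},{"xyz":[0,0,0],"turn":0}]'

```text
time: 23.22
tool_pos: [0.4288, 0.1396, 0.0191]
tool_rot: [3.142, -0.0, 3.141]
contact_force: [0.3, 0.2, -2.5]
opening: 0.0165
```

```bash
python3 - <<'E'
from h import *
c,s=look('w11');print(s["opening"])
cv2.imwrite("pics/w11.png",c["frame"][200:480])
E
```

```text
23.225 [0.4288 0.1396 0.0191] [ 3.14155327e+00 -2.98228039e-04  3.14082766e+00] [ 0.32238837  0.15156248 -2.46510834]
0.01651210534600899
```

View pics/w11.png

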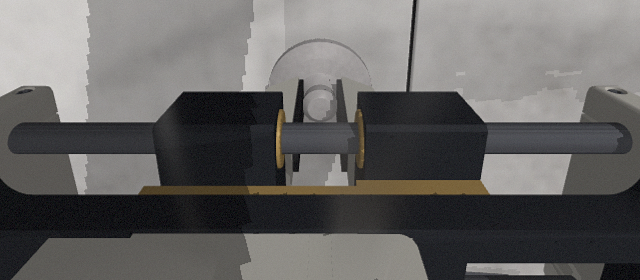

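The fingers straddle the knob and hold at 16.5 mm, with part of the cap's weight already carried. I'll try a careful lift.

Request:
apply_moves --newtons 40 --rows '[{"xyz":[0,0,0],"turn":0},{"xyz":[0,0,-5],"turn":0},{"xyz":[0,0,-5],"turn":0},{"xyz":[0,0,-10],"turn":0},{"xyz":[0,0,0],"turn":0},{"xyz":[0,0,0],"turn":0}]'

```text
time: 24.02
tool_pos: [0.4289, 0.1396, 0.0394]
tool_rot: [3.141, 0.0, 3.141]
contact_force: [0.1, -0.6, -3.8]
opening: 0.016
```

Request:
apply_moves --rows '[{"xyz":[0,0,-30],"turn":0},{"xyz":[0,0,-40],"turn":0},{"xyz":[-10,-12,-40],"turn":0},{"xyz":[-25,-30,-30],"turn":0},{"xyz":[-30,-37,-15],"turn":0},{"xyz":[-30,-37,0],"turn":0},{"xyz":[-30,-37,0],"turn":0},{"xyz":[-28,-36,0],"turn":0},{"xyz":[-20,-25,0],"turn":0},{"xyz":[-9,-11,0],"turn":0}]'

```text
time: 25.28
tool_pos: [0.611, -0.0869, 0.1931]
tool_rot: [3.141, -0.002, 3.139]
contact_force: [-0.6, 0.2, -3.3]
opening: 0.0155
```

Request:
apply_moves --rows '[{"xyz":[0,0,0],"turn":0},{"xyz":[0,0,0],"turn":0}]'

```text
time: 25.52
tool_pos: [0.61, -0.0843, 0.1941]
tool_rot: [3.141, -0.001, -3.141]
contact_force: [-0.1, -0.2, -1.9]
opening: 0.0163
```

```bash
python3 - <<'E'
from h import *
c,s=look('w12',[(.611,-.086,.018)]);print(s["opening"])
x,y,z=s["tool_pos"]
print("held front edge rim",proj(c,(x-.028,y,z-.0185)))
cv2.imwrite("pics/w12c.png",cv2.resize(c["frame"][130:350,100:420],(800,550),interpolation=2))
E
```

```text
(0.611, -0.086, 0.018) [318.3 220. ]
25.525 [ 0.61   -0.0843  0.1941] [ 3.14084545e+00 -9.79908893e-04 -3.14149830e+00] [-0.11687698 -0.2197979  -1.90154219]
0.016330447071566345
held front edge rim [320.52036215 234.19481235]
```

View pics/w12c.png

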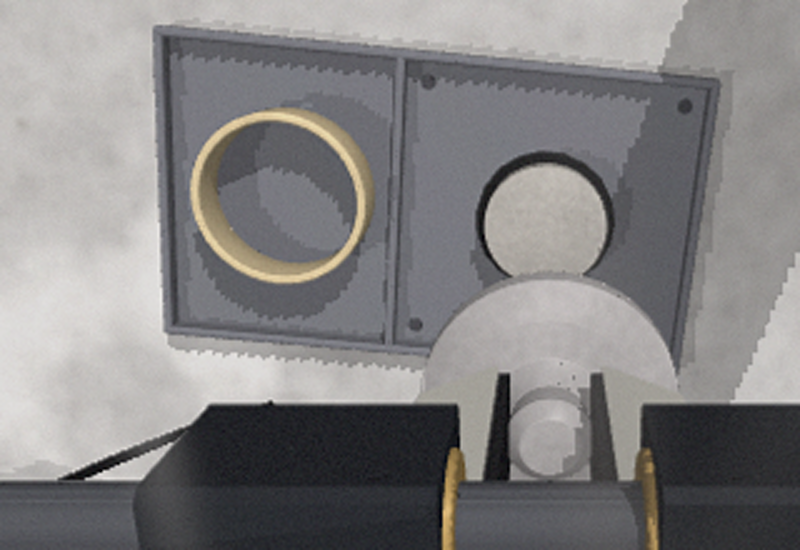

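The cap is held level, and the stone is at (318.8,218.8), about (0.610, -0.0855). I'll lower it with care.

Request:
apply_moves --rows '[{"xyz":[0.5,-1.5,35],"turn":0},{"xyz":[0,0,45],"turn":0},{"xyz":[0,0,40],"turn":0},{"xyz":[0,0,20],"turn":0},{"xyz":[0,0,9],"turn":0},{"xyz":[0,0,5],"turn":0},{"xyz":[0,0,0],"turn":0},{"xyz":[0,0,0],"turn":0}]'

```text
time: 26.58
tool_pos: [0.6108, -0.0871, 0.0412]
tool_rot: [-3.141, 0.002, 3.141]
contact_force: [-0.1, 0.4, -3.7]
opening: 0.0161
```

Request:
apply_moves --rows '[{"xyz":[0.5,0.5,1.5],"turn":0},{"xyz":[0,0,1],"turn":0},{"xyz":[0,0,0],"turn":0}]'

```text
time: 26.95
tool_pos: [0.6097, -0.0866, 0.0377]
tool_rot: [3.141, -0.0, 3.141]
contact_force: [-0.7, -0.1, -3.6]
opening: 0.0162
```

Request:
apply_moves --rows '[{"xyz":[0,0,1],"turn":0},{"xyz":[0,0,0],"turn":0}]'

```text
time: 27.2
tool_pos: [0.6098, -0.0866, 0.0371]
tool_rot: [-3.142, 0.0, 3.141]
contact_force: [-1.1, 0.2, 0.7]
opening: 0.0159
```

It is in contact. Releasing, backing off and checking.

Request:
apply_moves --gripper 0.45 --rows '[{"xyz":[0,0,0],"turn":0},{"xyz":[0,0,0],"turn":0},{"xyz":[0,0,0],"turn":0},{"xyz":[0,0,-10],"turn":0},{"xyz":[0,0,-30],"turn":0},{"xyz":[0,0,-50],"turn":0},{"xyz":[0,0,-45],"turn":0},{"xyz":[0,0,-28],"turn":0},{"xyz":[0,0,0],"turn":0},{"xyz":[0,0,0],"turn":0}]'

```text
time: 28.45
tool_pos: [0.6092, -0.0864, 0.1988]
tool_rot: [3.141, -0.001, 3.141]
contact_force: [1.1, -0.3, 0.2]
opening: 0.0415
```

```bash
python3 - <<'E'
from h import *
c,s=look('w13',[(.611,-.086,.022),(.611,-.086,.047)])
g=cv2.GaussianBlur(cv2.cvtColor(c["frame"],cv2.COLOR_BGR2GRAY),(3,3),0)[150:290,240:400]
for r0,r1,z,p in((9,16,.047,12),(24,40,.021,18)):
    h=cv2.HoughCircles(g,cv2.HOUGH_GRADIENT,1,8,param1=60,param2=p,minRadius=r0,maxRadius=r1)
    if h is not None:
        for q in h[0][:3]:print(q+[240,150,0],ray(c,q[:2]+[240,150],z))
d=np.load("w4.npz");print("tin",ray(d,(166,213.5),.032))
cv2.imwrite("pics/w13c.png",cv2.resize(c["frame"][130:290,100:420],(800,400),interpolation=2))
E
```

```text
(0.611, -0.086, 0.022) [320.4 220.7]
(0.611, -0.086, 0.047) [320.4 226.8]
28.45 [ 0.6092 -0.0864  0.1988] [ 3.14114712e+00 -1.42142850e-03  3.14083733e+00] [ 1.06195857 -0.34348693  0.20166754]
[321.5        225.5          9.60000038] [ 0.60971523 -0.08500439  0.047     ]
[270.5        256.5         11.80000019] [ 0.64063323 -0.13439177  0.047     ]
[326.5        206.5         15.39999962] [ 0.59155115 -0.08038502  0.047     ]
[318.5        220.5         27.89999962] [ 0.61098793 -0.08789958  0.021     ]
[314.5 227.5  35. ] [ 0.6183377  -0.09200524  0.021     ]
tin [ 0.42665372 -0.26467187  0.032     ]
```

View pics/w13c.png

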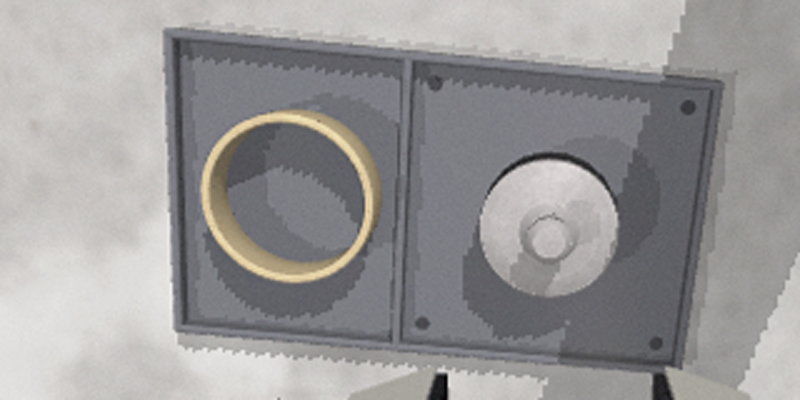

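The loading cap is centred within about 1–2 mm and the ring is unmoved. Last is the tin.

Request:
apply_moves --gripper 1 --rows '[{"xyz":[24,-24,0],"turn":0},{"xyz":[34,-34,0],"turn":0},{"xyz":[34,-34,0],"turn":0},{"xyz":[34,-34,0],"turn":0},{"xyz":[34,-30,0],"turn":0},{"xyz":[22,-22,0],"turn":0},{"xyz":[0,0,0],"turn":0},{"xyz":[0,0,0],"turn":0},{"xyz":[0,0,0],"turn":0}]'

```text
time: 29.62
tool_pos: [0.4281, -0.2636, 0.1992]
tool_rot: [3.141, -0.0, -3.141]
contact_force: [-0.1, 0.4, -0.5]
opening: 0.0915
```

```bash
python3 - <<'E'
from h import *
c,s=look('w14',[(.427,-.2645,.032)])
g=cv2.GaussianBlur(cv2.cvtColor(c["frame"],cv2.COLOR_BGR2GRAY),(3,3),0)[150:290,240:400]
h=cv2.HoughCircles(g,cv2.HOUGH_GRADIENT,1,8,param1=80,param2=15,minRadius=25,maxRadius=36)
for q in h[0][:3]:print(q+[240,150,0],ray(c,q[:2]+[240,150],.032))
E
```

```text
(0.427, -0.2645, 0.032) [319.  219.9]
29.625 [ 0.4281 -0.2636  0.1992] [ 3.14081751e+00 -4.25761072e-04 -3.14111659e+00] [-0.06530498  0.42249484 -0.51757928]
[315.5        219.5         27.79999924] [ 0.42662303 -0.26799491  0.032     ]
```

Request:
apply_moves --rows '[{"xyz":[1,-2,40],"turn":0},{"xyz":[0,0,50],"turn":0},{"xyz":[0,0,45],"turn":0},{"xyz":[0,0,28],"turn":0},{"xyz":[0,0,15],"turn":0},{"xyz":[0,0,8],"turn":0},{"xyz":[0,0,0],"turn":0},{"xyz":[0,0,0],"turn":0}]'

```text
time: 30.68
tool_pos: [0.4272, -0.2668, 0.0146]
tool_rot: [-3.14, 0.001, 3.141]
contact_force: [-0.4, -0.1, 0.1]
opening: 0.0922
```

Request:
apply_moves --gripper 0.45 --newtons 20 --rows '[{"xyz":[0,0,0],"turn":0},{"xyz":[0,0,0],"turn":0},{"xyz":[0,0,0],"turn":0},{"xyz":[0,0,0],"turn":0},{"xyz":[0,0,0],"turn":0}]'

```text
time: 31.3
tool_pos: [0.4266, -0.2664, 0.0138]
tool_rot: [3.142, 0.0, 3.141]
contact_force: [-0.1, 0.4, 1.0]
opening: 0.0547
```

Request:
apply_moves --rows '[{"xyz":[0,0,-25],"turn":0},{"xyz":[0,0,-45],"turn":0},{"xyz":[0,0,-45],"turn":0},{"xyz":[-10,20,-40],"turn":0},{"xyz":[-18,36,-30],"turn":0},{"xyz":[-20,36,0],"turn":0},{"xyz":[-20,36,0],"turn":0},{"xyz":[-20,36,0],"turn":0},{"xyz":[-20,36,0],"turn":0},{"xyz":[-20,36,0],"turn":0}]'

```text
time: 32.55
tool_pos: [0.5552, -0.0292, 0.1985]
tool_rot: [3.141, -0.0, 3.141]
contact_force: [0.6, -1.0, -1.5]
opening: 0.055
```

Request:
apply_moves --rows '[{"xyz":[-20,36,0],"turn":0},{"xyz":[-20,36,0],"turn":0},{"xyz":[-20,34,0],"turn":0},{"xyz":[-7,14,0],"turn":0},{"xyz":[0,0,0],"turn":0},{"xyz":[0,0,0],"turn":0},{"xyz":[0,0,0],"turn":0}]'

```text
time: 33.42
tool_pos: [0.6216, 0.0882, 0.1989]
tool_rot: [-3.141, -0.0, 3.139]
contact_force: [-0.2, -0.3, -0.5]
opening: 0.0546
```

```bash
python3 - <<'E'
from h import *
c,s=look('w15',[(.6225,.09,.003)]);print(s["opening"])
cv2.imwrite("pics/w15c.png",cv2.resize(c["frame"][130:350,160:480],(800,550),interpolation=2))
E
```

```text
(0.6225, 0.09, 0.003) [321.8 215.5]
33.425 [0.6216 0.0882 0.1989] [-3.14142311e+00 -3.34035808e-05  3.13935183e+00] [-0.24043662 -0.29955703 -0.54968606]
0.0545771048085752
```

View pics/w15c.png

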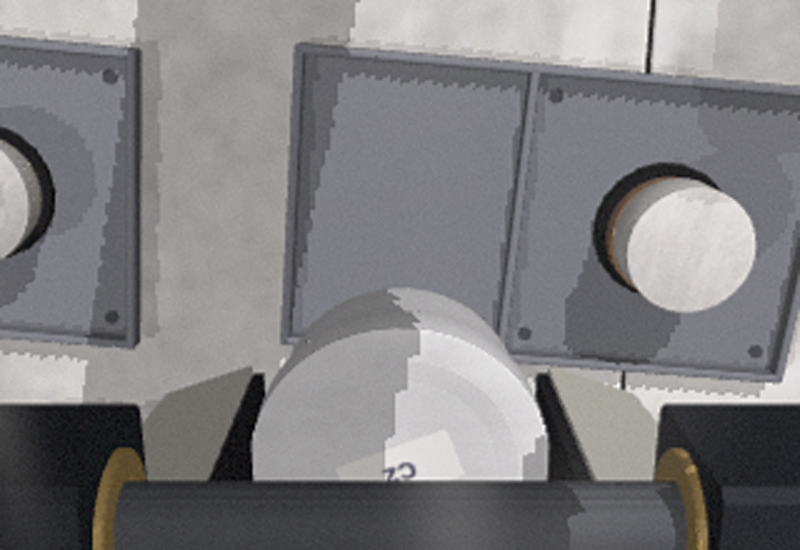

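The bay's centre is near (323,211), about (0.619, 0.091), with ample tolerance. Placing the tin.

Request:
apply_moves --rows '[{"xyz":[2,2,40],"turn":0},{"xyz":[0,0,50],"turn":0},{"xyz":[0,0,45],"turn":0},{"xyz":[0,0,27],"turn":0},{"xyz":[0,0,11],"turn":0},{"xyz":[0,0,6],"turn":0},{"xyz":[0,0,3],"turn":0},{"xyz":[0,0,0],"turn":0},{"xyz":[0,0,0],"turn":0}]'

```text
time: 34.6
tool_pos: [0.6203, 0.0915, 0.0175]
tool_rot: [3.141, 0.001, 3.141]
contact_force: [0.6, 0.9, -0.8]
opening: 0.0548
```

Request:
apply_moves --rows '[{"xyz":[0,0,0.5],"turn":0},{"xyz":[0,0,0],"turn":0}]'

```text
time: 34.85
tool_pos: [0.6202, 0.0915, 0.0168]
tool_rot: [3.141, 0.001, 3.141]
contact_force: [-0.5, 0.5, 2.8]
opening: 0.0547
```

Request:
apply_moves --gripper 0.72 --rows '[{"xyz":[0,0,0],"turn":0},{"xyz":[0,0,0],"turn":0},{"xyz":[0,0,0],"turn":0},{"xyz":[0,0,-10],"turn":0},{"xyz":[0,0,-30],"turn":0},{"xyz":[0,0,-50],"turn":0},{"xyz":[0,0,-50],"turn":0},{"xyz":[0,0,-42],"turn":0},{"xyz":[40,0,0],"turn":0},{"xyz":[40,0,0],"turn":0}]'

```text
time: 36.1
tool_pos: [0.5391, 0.0914, 0.1994]
tool_rot: [3.141, 0.002, 3.141]
contact_force: [-0.1, -0.1, -0.2]
opening: 0.0661
```

Request:
apply_moves --rows '[{"xyz":[45,0,0],"turn":0},{"xyz":[45,0,0],"turn":0},{"xyz":[0,0,0],"turn":0},{"xyz":[0,0,0],"turn":0}]'

```text
time: 36.6
tool_pos: [0.451, 0.0916, 0.1992]
tool_rot: [3.141, 0.003, 3.141]
contact_force: [0.9, 0.3, 0.2]
opening: 0.0659
```

```bash
python3 - <<'E'
from h import *
from cell import robot
s=robot.observe();print(s["time"],s["tool_pos"],s["contact_force"],s["opening"])
t=robot.read_camera("top");b=robot.read_camera("side")
for n,X in(("tin",(.62,.0915,.035)),("topcap",(.6275,.2,.04)),("lcap",(.61,-.086,.047))):print(n,proj(t,X).round(1),proj(b,X).round(1))
o=np.zeros((600,800,3),np.uint8)
o[:255]=cv2.resize(t["frame"][180:262,185:442],(800,255),interpolation=2)
o[260:,:500]=cv2.resize(b["frame"][195:335,205:411],(500,340),interpolation=2)
cv2.imwrite("pics/end.png",o)
E
```

```text
36.6 [0.45097759 0.09156876 0.19919176] [0.927578   0.27247456 0.17070863] 0.06586399810904336
tin [267.5 215.5] [272.5 269.5]
topcap [216.4 211.4] [256.4 294.8]
lcap [350.8 219.2] [293.7 228. ]
```

View pics/end.png

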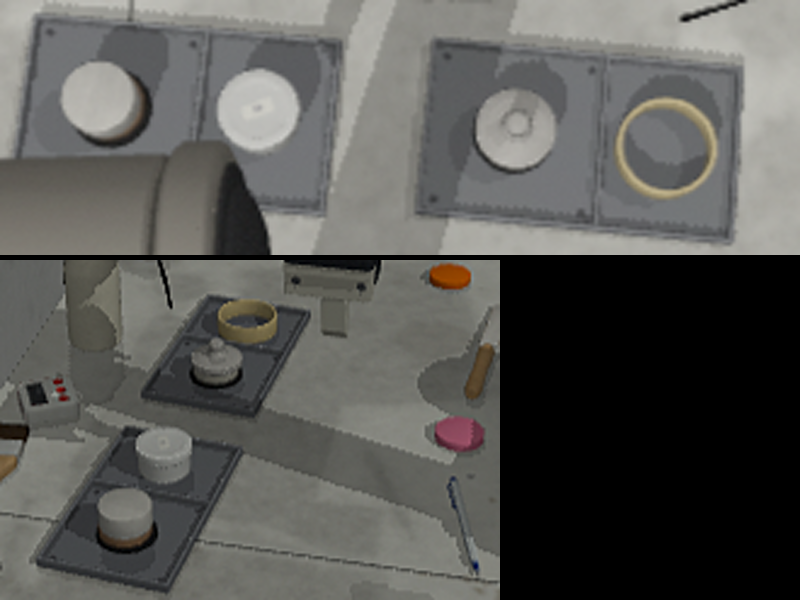

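Everything stands in place:
- **Tin:** (258,110) in the top crop, inside its bay.
- **Caps:** both seated on their stones.
- **Ring:** untouched.

Handing in.

```bash
python3 -c "
from cell import robot
print(robot.hand_in())"
```

```text
the job is handed in; nothing more can be done
None
```

Both kits are made up and the job is handed in, at about 37 s of the 115 s allowed. I placed both stones first: brown in the empty tray, grey in the ring tray. The top cap went on brown, the loading cap on grey, and the tin upright in the empty tray's plain bay.

**Last checks:** The wrist views put each stone and cap within about 2 mm of its pad centre. The final top and side views show everything upright, the tin well inside its bay, and the ring, timer and wash bottle where they stood. The gripper was clear of everything.

**What disagreed:**
- The loading cap's knob held at about 16 mm finger opening, not the 23 mm given, but it lifted and released cleanly.
- My estimate of where the top cap sat in the fingers was about 2 mm off. The cap ended about 1.5 mm from the stone's centre, well within tolerance.
- I viewed 18 pictures, against a budget of 14 with one or two more allowed.

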